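# Tuck the photo scale under the gel viewer's shield and hold it flat

### The arm

A 6-joint arm with a two-finger parallel gripper is mounted at the origin on the work surface. World frame = base frame: x ahead of the robot, y to its left, z up, the work surface at z = 0. Lengths are in m, angles in degrees, forces in N, time in s.
With the tool pointing down it reaches from about 0.3 to 0.875 m from the base axis. Payload 6.4 kg.
Tool frame: the origin (TCP) lies on the centre line of the jaws, within the pads' length; the fingertips stand ctrl.tip_reach ahead of it and the grasp point (between the pads) lies 11 mm behind it (ctrl.tip_reach is the distance from the TCP to the fingertips, in m); z points along the fingers, y is the line along which they close (so a half turn about z gives the same grasp; the last joint's range is limited). The gripper opens to 88 mm and grips with 3 to 60 N. Pads are 18 mm wide; open, the fingers measure 123 mm over their backs; the gripper's body (75 mm by 187 mm) begins 45 mm behind the grasp point.
Start: joints at [65.243, 10.359, 92.074, -0, 77.567, -11.82], TCP at [0.129, 0.56, 0.247] pointing down, gripper open.
Joint ranges: [-171.53, 171.53], [-51.25, 118.39], [17.06, 147.69], [-65.23, 245.23], [0, 150.52], [-178.68, 178.68]. Speed limits (degrees/s): [147.25, 147.25, 172.46, 180, 180, 180].

### API

Orientations are given as a 3x3 rotation matrix whose columns are the frame's x, y, z axes.
In Python, from plant import ctrl gives the robot as it stands.
- The arm moves only by the tool send_rows, never from a script. Its argument "plan" is a list of rows, each an object with "dp": the shift along the tool's x, y, z in m, a list of three; "twist": the turn about the tool's z in degrees. In form: [{"dp": [dx, dy, dz], "twist": twist}, ...]. A call has 1 to 20 rows; each row shifts and turns the commanded pose from where the row before left it, along the tool's axes as they then stand; what a row does not reach is not made up. A row lasts 1/10 s, in which the tool goes at most 50 mm and 8.59 degrees, less where a joint would pass 70% of its speed; a pose out of reach is approached as far as the arm can. A call is refused whole if a number of a shift passes 0.05 or a number of a turn 8.59, either way. A call with a gripper value outside its range is refused whole. "claw" is the finger opening in m, from 0 to 0.0881, set as the call begins (left out, the last holds). The fingers move at their own pace and stop on an object; "newtons" is the grip in N (left out, the last holds). Time passes only in rows, so rows that do not move let the fingers close. It gives the time, the measured TCP pose, the force, the opening and the grip force at its end, in the units of the state.
- ctrl.get_state(): the state, without advancing time (a new reading comes with each control period).
- ctrl.capture(name): name is "scene" or "side" or "wrist"; returns a dict with "color" (400x640x3 uint8, red, green, blue), "fx", "fy", "cx", "cy" (pixels), "R" (3x3) and "t" (3): a world point X has camera coordinates R X + t. Camera axes: x right, y down, z forward; pixel columns grow to the right and rows downward; lengths in m; the calibration is good to about 2 mm. The wrist camera is an equidistant fisheye: a pixel r from the principal point sees the ray r / f radians off the axis. A picture is of the moment at which its call begins. There is no depth.
- ctrl.finish_job(): hands the job in; it is judged then, once.
The state is a dict: "clock": time; "qpos": joint angles; "joint_vel": joint speeds; "joint_efforts": joint torques, N m; "tool_pos": TCP position; "ee_rot": TCP orientation; "wrist_force": force on the tool from outside, world axes, zero at the start; "wrist_torque": the same for the moment, N m; "width": finger opening in m; "grasp_force": force on a finger pad.
Only numpy, scipy, OpenCV 4.12 (cv2) and the standard library are available. Lean on these libraries where they do the work, as an engineer would, in place of code of your own. Each camera call takes 0.05 s, during which the arm holds its last target. There are 200 camera calls.

### The job

Pick up the white photo scale, lay it flat on the sloping front apron of the gel viewer with its graduated edge facing uphill, just below the amber shield, then slide that edge in under the shield until it comes up to the gel tray, its ends level with the tray's ends. The lamp is on, so the shield must not be lifted, and the gel tray must not be pushed out of place; leave the other things on the bench alone. The program finishes while still holding the scale, gently but firmly pressed flat against the viewer for the exposure: do not let go.

Things in the scene. Friction and masses are not known exactly. Their poses are not given: they have to be found in the camera images.
- scale: White photo scale, 75 g: plate 68 mm (x) by 150 mm (y), 5 mm thick, black graduations along its +x long edge, upright grip rib along its -x edge (x -34 to -24 mm, so 10 mm thick; 90 mm long, centred; top 27 mm above the underside). Origin: centre of the underside, z up. Starts flat on the bench, left or right of the viewer, +x axis within 30 degrees of world +y
- scale_edge (a point): middle of the scale's graduated edge, at the underside (scale frame x +34 mm, z 0)
- scale_rib (a point): middle of the top of the grip rib (scale frame x -29 mm, z 27 mm)
- deck: Gel viewer's top: white light box 300 mm wide (y), 270 mm deep, fixed, sloping up 15 degrees away from the robot. Origin: middle of the low front edge of the top face, 51 mm above the bench; x uphill along the face, y left, z square out of it. One flat face: plain apron x 0 to 85 mm, lit glass x 90 to 240. Rubber rests 11 mm high at x 95, y +-138 mm carry the shield
- shield (a joint): hinge of the amber shield, rad; 0 is down on its rests, grows as the lower edge is lifted (about 1.7 mm at the lower edge for 0.01 rad). It moves freely, held down only by its weight: some 1 N at the lower edge lifts it
- shield_lip (a point): middle of the shield's lower edge, at its underside: at deck x 85 mm, 11 mm above the deck. The shield is a clear amber sheet 4 mm thick, 288 mm wide, rising uphill from that edge to its hinge at deck x 248 mm, 46 mm above the deck
- tray: clear gel tray with a pale gel in it, lying on the glass under the shield: 100 mm along the slope, 150 mm wide (y), 12 mm high. Origin: middle of its lower side, at the glass; axes parallel to the deck's. This lower side lies at deck x 101 to 111 mm, deck y 0. It resists with about 3 N, then slides uphill
- tape: roll of green tape lying flat, 80 mm across, 25 mm high; origin at the centre of its underside
- dishes: two stacked closed petri dishes, 93 mm across, 32 mm high, in front of the viewer; origin at the centre of the underside
- penguin: black and white toy penguin, 72 mm across, 133 mm high; origin at the centre of its underside
- bottle: glass bottle with black cap, 64 mm across, 165 mm high; origin at the centre of its underside
- beaker: glass beaker with wooden sticks, 68 mm across, 88 mm high (sticks to 115 mm); origin at the centre of its underside
- tubes: pale foam rack 85 x 115 x 45 mm with three capped tubes standing to 122 mm; origin at the centre of its underside
Not all that is in view belongs to the job. What is shaped like the scale but green is not meant.

How it is judged:
By the outcome, as a careful person would: the job done as asked, in the order asked, and still so for the second after the job is handed in, while the arm keeps its last pose, push and grip.
It also fails if it takes over 45 s, if anything falls off the work surface, if the arm or the gripper's body presses on something with over 40 N, if the wrist force passes 120 N, or if a joint passes its speed limit or range.

## Working session

There is one attempt and no reset: what is moved stays moved. The work goes in short steps, Python scripts to look and compute and a tool call to move; the robot and the scene stay as the last step left them, time stands still between calls to the robot, and variables do not carry over. Pictures are saved under pics/ and viewed, at most 10 in all, crops included, and the job is handed in when it is done.

Besides the shell and the picture viewer there is one more tool, called after "Call:" by a JSON object that holds its "fn" and its "kwargs". send_rows: Moves the arm, as the interface text tells. Its arguments: {"type":"object","properties":{"plan":{"type":"array"},"claw":{"type":"number"},"newtons":{"type":"number"}},"required":["plan"]}

```bash
mkdir -p pics; ls; cat > h.py <<'E'
import numpy as np, cv2
from plant import ctrl
def cap(n,f=None):
    c=ctrl.capture(n)
    if f: cv2.imwrite('pics/'+f,c['color'][:,:,::-1])
    return c
def ray(c,u,v,fish=False):
    x=(u-c['cx'])/c['fx'];y=(v-c['cy'])/c['fy']
    if fish:
        r=np.hypot(x,y);s=np.sin(r)/max(r,1e-9);d=np.array([x*s,y*s,np.cos(r)])
    else: d=np.array([x,y,1.])
    R=np.array(c['R']);t=np.array(c['t'])
    return -R.T@t,R.T@d
def onz(c,u,v,z,fish=False):
    o,d=ray(c,u,v,fish);return o+d*(z-o[2])/d[2]
def proj(c,X):
    p=np.array(c['R'])@np.array(X)+np.array(c['t']);return np.array([c['fx']*p[0]/p[2]+c['cx'],c['fy']*p[1]/p[2]+c['cy']])
E
python3 - <<'E'
from h import *
a=cap('scene','scene.png');b=cap('side','side.png');w=cap('wrist','wrist.png')
for c in(a,b,w):print(c['fx'],c['cx'],c['cy'],(-np.array(c['R']).T@c['t']).round(3),np.array(c['R'])[2].round(2))
s=ctrl.get_state();print(s,ctrl.tip_reach)
E
```

```text
pics
366.920251431796 316.56982134574673 198.0501899451109 [ 1.003 -0.733  0.774] [-0.44  0.68 -0.59]
495.6825726568349 329.1046730789656 191.5190069843838 [-0.013 -0.901  1.376] [ 0.33  0.54 -0.77]
309.70691628693146 319.0330824568344 195.70065508344715 [0.051 0.579 0.382] [ 0.3  -0.07 -0.95]
{'clock': 0.15, 'qpos': array([ 6.52448232e+01,  1.03912830e+01,  9.21164426e+01, -6.34457032e-04,
        7.75681707e+01, -1.18205037e+01]), 'joint_vel': array([-0.04028227,  0.04225459, -0.30906002,  0.02593664, -0.08144319,
       -0.08190232]), 'joint_efforts': array([ 8.76915747e-04, -4.34231150e+01, -3.42177737e+01,  7.03701284e-02,
        3.57032300e-02, -8.33247464e-05]), 'tool_pos': array([0.12853205, 0.56005244, 0.24604259]), 'ee_rot': array([[-9.74626378e-01,  2.23837277e-01, -5.44862433e-04],
       [ 2.23837788e-01,  9.74625665e-01, -1.20744150e-03],
       [ 2.60766494e-04, -1.29876514e-03, -9.99999123e-01]]), 'wrist_force': array([ 0.42482903, -0.25822577,  0.21567865]), 'wrist_torque': array([-0.03537781,  0.00604249, -0.00595985]), 'grasp_force': 0.0, 'width': 0.08765903326507916} 0.008
```

View pics/scene.png

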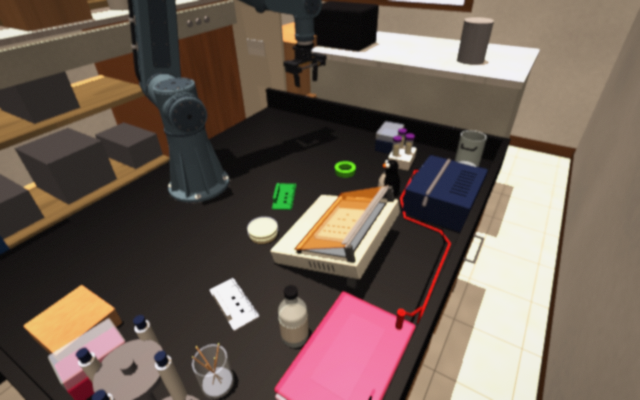

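View pics/side.png

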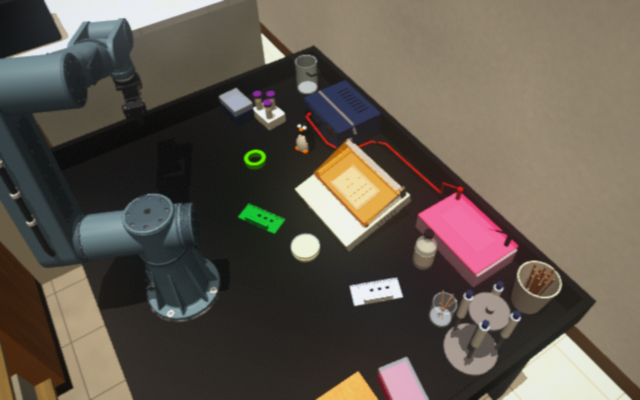

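View pics/wrist.png

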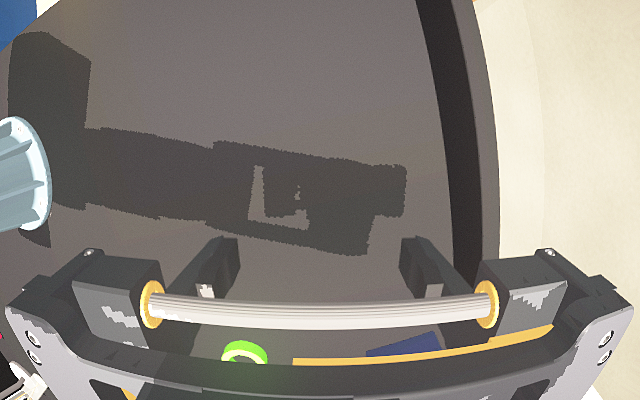

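The white plate lies at scene (234,303), side (376,291). The green lookalike is at scene (284,195), side (262,218). The white one fits the description; I'll check it in an enlarged crop along with the viewer.

```bash
python3 - <<'E'
from h import *
a=cap('scene');b=cap('side')
A=a['color'];B=b['color']
ca=cv2.resize(A[265:340,195:275],None,fx=4.9,fy=4.9,interpolation=2)[:300,:390]
cb=cv2.resize(B[265:320,340:415],None,fx=5.2,fy=5.2,interpolation=2)[:286,:390]
ca=cv2.resize(A[270:335,200:270],(390,300),interpolation=2);cb=cv2.resize(B[270:312,340:412],(390,300),interpolation=2)
d1=cv2.resize(A[180:280,265:405],(390,300),interpolation=2);d2=cv2.resize(B[135:255,290:415],(390,300),interpolation=2)
im=np.vstack([np.hstack([ca,cb]),np.hstack([d1,d2])]);cv2.imwrite('pics/crop.png',im[:,:,::-1])
for n,c,roi in(('scene',a,(200,270,270,340)),('side',b,(340,270,415,312))):
    I=c['color'].astype(int);m=((I.min(2)>110)&(I.max(2)-I.min(2)<60)).astype(np.uint8)
    M=np.zeros_like(m);x0,y0,x1,y1=roi;M[y0:y1,x0:x1]=m[y0:y1,x0:x1]
    cs,_=cv2.findContours(M,0,2);k=max(cs,key=cv2.contourArea)
    r=cv2.approxPolyDP(cv2.convexHull(k),3,True)[:,0]
    print(n,cv2.contourArea(k));
    for p in r:print(p,onz(c,*p,0.005).round(4))
for n,c,P in(('side',b,[(296,195),(350,246),(409,200)]),('scene',a,[(273,254),(356,274),(325,195)])):
    for p in P:print(n,p,onz(c,*p,0.051).round(3))
E
```

```text
scene 1285.5
[231 278] [ 0.4261 -0.2877  0.005 ]
[258 313] [ 0.5632 -0.3382  0.005 ]
[234 330] [ 0.5446 -0.4056  0.005 ]
[209 290] [ 0.4043 -0.3493  0.005 ]
side 902.5
[397 278] [ 0.5677 -0.3481  0.005 ]
[401 297] [ 0.5374 -0.4066  0.005 ]
[354 305] [ 0.403  -0.3495  0.005 ]
[350 285] [ 0.4314 -0.287   0.005 ]
side (296, 195) [0.459 0.083 0.051]
side (350, 246) [ 0.495 -0.193  0.051]
side (409, 200) [ 0.768 -0.151  0.051]
scene (273, 254) [ 0.501 -0.189  0.051]
scene (356, 274) [ 0.731 -0.137  0.051]
scene (325, 195) [0.482 0.123 0.051]
```

View pics/crop.png

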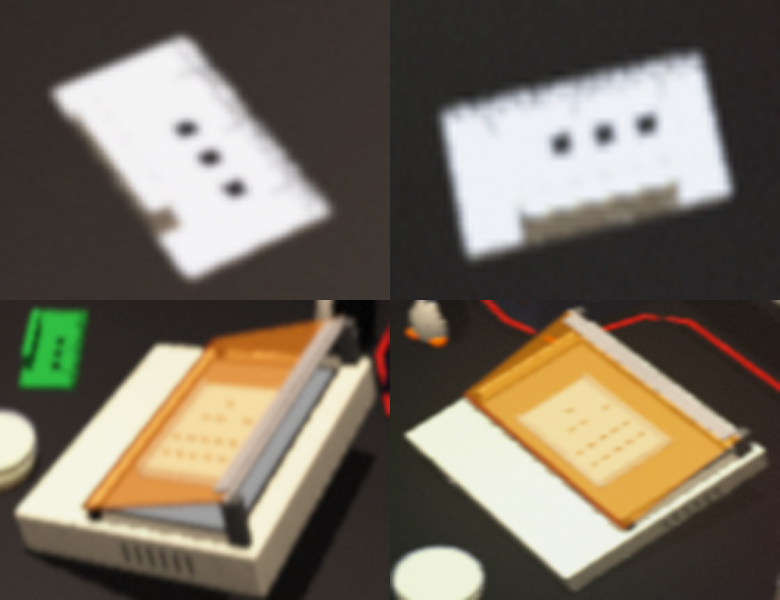

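The crop confirms the white plate: graduations on its +y edge and the rib on the edge nearer −y. So it is the scale, centred near (0.485, −0.346) with its +x at about 68°. Next I measure the deck from the shield's and deck's corners.

```bash
cat >> h.py <<'E'
def deckR(yaw,s=np.radians(15)):
    c,n=np.cos(yaw),np.sin(yaw)
    return np.array([[c,-n,0],[n,c,0],[0,0,1]])@np.array([[np.cos(s),0,-np.sin(s)],[0,1,0],[np.sin(s),0,np.cos(s)]])
E
python3 - <<'E'
from h import *
from scipy.optimize import least_squares
a=cap('scene');b=cap('side')
for n,c in(('scene',a),('side',b)):
    I=cv2.cvtColor(c['color'],cv2.COLOR_RGB2HSV);m=cv2.inRange(I,(8,110,90),(25,255,255));m[:130]=0;m[260:]=0;m[:,:280]=0;m[:,420:]=0
    k=max(cv2.findContours(m,0,2)[0],key=cv2.contourArea);print(n,'amber',cv2.approxPolyDP(cv2.convexHull(k),2.5,True)[:,0].tolist())
    J=c['color'].astype(int);w=((J.min(2)>120)|(m>0)).astype(np.uint8)*255;w[:150]=0;w[285:]=0;w[:,:(265 if n=='scene' else 288)]=0;w[:,415:]=0
    if n=='scene': w[:,:274][:244]=0
    k=max(cv2.findContours(w,0,2)[0],key=cv2.contourArea);print(n,'white',cv2.approxPolyDP(cv2.convexHull(k),2.5,True)[:,0].tolist())
# deck corner picks: scene top corners, shield lower corners
obs=[(a,(270.6,251.5),(0,-.15,0)),(a,(320.6,195),(0,.15,0)),(a,(297.3,249),(.085,-.144,.011)),(b,(365.3,225.5),(.085,-.144,.011)),(b,(314.5,172.5),(.085,.144,.013)),(b,(410,195.5),(.27,-.15,0)),(b,(295,189.5),(0,.15,0))]
def res(p):
    R=deckR(p[2]);o=np.array([p[0],p[1],.051])
    return np.concatenate([proj(c,o+R@np.array(X))-u for c,u,X in obs])
s=least_squares(res,[.48,-.05,.13],loss='soft_l1');print(s.x,np.degrees(s.x[2]));print(res(s.x).reshape(-1,2).round(1).tolist())
E
```

```text
scene amber [[380, 186], [344, 247], [295, 248], [342, 192]]
scene white [[397, 200], [356, 266], [271, 251], [321, 195], [380, 186], [387, 187]]
side amber [[401, 191], [364, 226], [313, 172], [346, 139]]
side white [[361, 150], [409, 195], [345, 245], [295, 188], [335, 150]]
[ 0.47997885 -0.03546921  0.05931452] 3.398471582890537
[[-0.2, 0.0], [0.4, 0.3], [-2.2, 2.0], [0.2, 0.3], [-1.1, -0.5], [0.4, -2.6], [-0.5, -1.7]]
```

Call:
{"fn": "send_rows", "kwargs": {"plan": [{"dp": [-0.02,-0.05,0],"twist": 4.5},{"dp": [-0.02,-0.05,0],"twist": 4.5},{"dp": [-0.02,-0.05,0],"twist": 0},{"dp": [-0.02,-0.05,0],"twist": 0},{"dp": [-0.02,-0.05,0],"twist": 0},{"dp": [-0.02,-0.05,0],"twist": 0},{"dp": [-0.02,-0.05,0],"twist": 0},{"dp": [-0.02,-0.05,0],"twist": 0},{"dp": [-0.02,-0.05,0],"twist": 0},{"dp": [-0.02,-0.05,0],"twist": 0}]}}

```text
clock: 1.35
tool_pos: [0.1744, 0.1038, 0.2445]
ee_rot: [[-0.928, 0.372, -0.029], [0.373, 0.928, -0.02], [0.02, -0.03, -0.999]]
wrist_force: [0.2, 1.0, 0.4]
width: 0.0878
grasp_force: 0.0
```

Call:
{"fn": "send_rows", "kwargs": {"plan": [{"dp": [-0.05,0,0],"twist": 0},{"dp": [-0.05,0,0],"twist": 0},{"dp": [-0.05,-0.02,0],"twist": 0},{"dp": [-0.05,-0.04,0],"twist": 0},{"dp": [-0.05,-0.05,0],"twist": 0},{"dp": [-0.05,-0.05,0],"twist": 0},{"dp": [-0.05,-0.05,0],"twist": 0},{"dp": [-0.04,-0.05,0],"twist": 0},{"dp": [-0.03,-0.04,0],"twist": 0},{"dp": [0,0,0],"twist": 0},{"dp": [0,0,0],"twist": 0}]}}

```text
clock: 2.45
tool_pos: [0.4138, -0.2452, 0.2453]
ee_rot: [[-0.927, 0.375, -0.028], [0.376, 0.927, -0.019], [0.019, -0.028, -0.999]]
wrist_force: [0.1, 0.4, -0.6]
width: 0.0878
grasp_force: 0.0
```

```bash
python3 - <<'E'
from h import *
w=cap('wrist','w2.png');s=ctrl.get_state()
print(s['tool_pos'],s['ee_rot'],s['qpos'],(-np.array(w['R']).T@w['t']))
E
```

```text
[ 0.41370207 -0.24420698  0.2454486 ] [[-0.92709528  0.37376971 -0.02811672]
 [ 0.37434604  0.927094   -0.01902018]
 [ 0.01895767 -0.0281589  -0.99942368]] [ -43.51306912   -1.32875324  104.76783518   -1.94995729   76.98640497
 -111.094121  ] [ 0.34423245 -0.21219476  0.38283624]
```

View pics/w2.png

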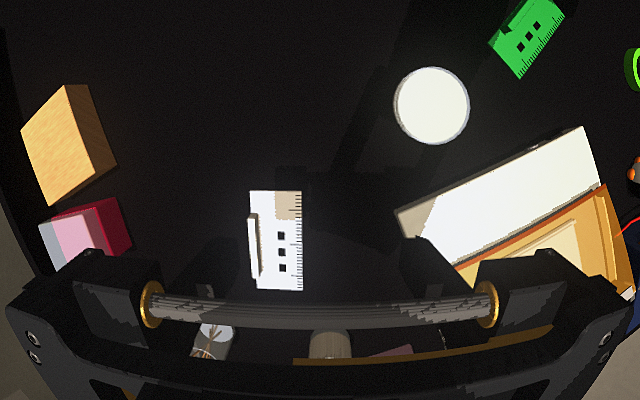

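Wrist view: the scale's corners are near (250,190), (302,191), (303,290) and (251,289), with graduations on the right. The apron's front edge runs from (583,126) to (396,210).

```bash
python3 - <<'E'
from h import *
w=cap('wrist');I=w['color'].astype(int)
c1=cv2.resize(w['color'][115:250,385:620],(799,459),interpolation=2);cv2.imwrite('pics/c2.png',c1[:,:,::-1])
m=(I.min(2)>70).astype(np.uint8);M=np.zeros_like(m);M[180:296,240:310]=m[180:296,240:310]
k=max(cv2.findContours(M,0,2)[0],key=cv2.contourArea);r=cv2.minAreaRect(k);B=cv2.boxPoints(r);print(r)
P=np.array([onz(w,*p,.005,True) for p in B]);print(B.round(1).tolist(),P.round(4).tolist(),P.mean(0))
for row in (200,210,280): print(row,[(u,int(I[row,u].mean())) for u in range(240,310,2)])
E
```

```text
((273.5, 240.0), (100.0, 55.0), 90.0)
[[246.0, 190.0], [301.0, 190.0], [301.0, 290.0], [246.0, 290.0]] [[0.4043, -0.3493, 0.005], [0.4309, -0.2823, 0.005], [0.5701, -0.342, 0.005], [0.5432, -0.4208, 0.005]] [ 0.4871164  -0.34858611  0.005     ]
200 [(240, 31), (242, 29), (244, 33), (246, 38), (248, 37), (250, 253), (252, 243), (254, 242), (256, 243), (258, 242), (260, 243), (262, 241), (264, 243), (266, 243), (268, 242), (270, 242), (272, 243), (274, 243), (276, 191), (278, 188), (280, 192), (282, 193), (284, 196), (286, 194), (288, 192), (290, 194), (292, 195), (294, 201), (296, 211), (298, 214), (300, 143), (302, 15), (304, 30), (306, 34), (308, 38)]
210 [(240, 32), (242, 34), (244, 36), (246, 32), (248, 30), (250, 255), (252, 243), (254, 243), (256, 243), (258, 242), (260, 243), (262, 243), (264, 243), (266, 243), (268, 243), (270, 243), (272, 244), (274, 242), (276, 188), (278, 191), (280, 195), (282, 195), (284, 194), (286, 198), (288, 105), (290, 89), (292, 92), (294, 93), (296, 95), (298, 94), (300, 85), (302, 21), (304, 34), (306, 28), (308, 31)]
280 [(240, 35), (242, 34), (244, 36), (246, 35), (248, 37), (250, 37), (252, 32), (254, 11), (256, 243), (258, 244), (260, 242), (262, 243), (264, 243), (266, 242), (268, 242), (270, 242), (272, 242), (274, 243), (276, 242), (278, 242), (280, 243), (282, 242), (284, 242), (286, 243), (288, 242), (290, 243), (292, 242), (294, 243), (296, 249), (298, 255), (300, 252), (302, 15), (304, 31), (306, 38), (308, 34)]
```

View pics/c2.png

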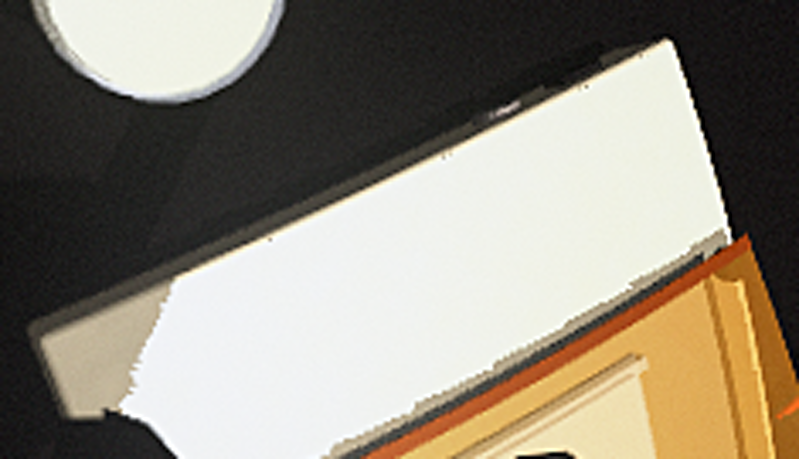

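```bash
python3 - <<'E'
from h import *
w=cap('wrist');b=cap('side');a=cap('scene')
P=np.array([onz(w,*p,.005,True) for p in [(249,190),(301.5,190.5),(302,290.5),(255.5,290)]])[:,:2]
print(P.round(4).tolist(),P.mean(0));d=(P[1]+P[2]-P[0]-P[3])/2;e=(P[0]+P[1]-P[2]-P[3])/2
print('x ang',np.degrees(np.arctan2(d[1],d[0])),np.hypot(*d),'y ang',np.degrees(np.arctan2(e[1],e[0])),np.hypot(*e))
fr,fl=[onz(w,*p,.051,True) for p in[(397.4,214.4),(582.1,127.1)]]
v=fl-fr;yaw=np.arctan2(-v[0],v[1]);print(fr,fl,np.linalg.norm(v),np.degrees(yaw),'mid',(fr+fl)/2)
o=(fr+fl)/2;R=deckR(yaw)
def ondeck(c,u,v,h=0,f=False):
    p,d=ray(c,u,v,f);q=R.T@(p-o);g=R.T@d;return q+g*(h-q[2])/g[2]
print('lip L corner top h15',ondeck(w,604.7,184.7,.013,True))
for u,v in((460,455),(640,358)): print('tray',ondeck(w,385+u/3.4,115+v/3.4,.012,True),ondeck(w,385+u/3.4,115+v/3.4,.0,True))
for p in((364,226),(313,172)):print('side lip',ondeck(b,*p,.011))
for p in((271,251),(321,195)):print('scene front',ondeck(a,*p,0))
print('side fl',ondeck(b,295,188,0))
E
```

```text
[[0.4061, -0.3452], [0.432, -0.2815], [0.5719, -0.3404], [0.5483, -0.4062]] [ 0.48957558 -0.34335465]
x ang 69.12224075040669 0.06930170374543707 y ang 156.96106625239736 0.15323896246192595
[ 0.48829873 -0.18065308  0.051     ] [0.47432774 0.11426003 0.051     ] 0.29524385618575905 2.7122600410248494 mid [ 0.48131323 -0.03319653  0.051     ]
lip L corner top h15 [0.08444722 0.14666689 0.013     ]
tray [ 0.10125182 -0.01877593  0.012     ] [ 1.06647682e-01 -1.35102762e-02 -5.55111512e-17]
tray [0.10412003 0.07254113 0.012     ] [ 1.09615217e-01  8.09691885e-02 -5.55111512e-17]
side lip [ 0.08111156 -0.14254383  0.011     ]
side lip [0.08136493 0.1458648  0.011     ]
scene front [ 0.00088066 -0.14990732  0.        ]
scene front [-0.00517561  0.15091696  0.        ]
side fl [-2.20941344e-03  1.46268220e-01  2.22044605e-16]
```

Call:
{"fn": "send_rows", "kwargs": {"plan": [{"dp": [-0.037,-0.03,0],"twist": 0},{"dp": [-0.037,-0.03,0.02],"twist": 0},{"dp": [-0.036,-0.029,0.04],"twist": 0},{"dp": [0,0,0.04],"twist": 0},{"dp": [0,0,0.04],"twist": 0},{"dp": [0,0,0.03],"twist": 0},{"dp": [0,0,0.02],"twist": 0},{"dp": [0,0,0],"twist": 0},{"dp": [0,0,0],"twist": 0}], "claw": 0.05}}

```text
clock: 3.6
tool_pos: [0.4735, -0.3629, 0.0653]
ee_rot: [[-0.928, 0.372, -0.027], [0.373, 0.928, -0.021], [0.017, -0.029, -0.999]]
wrist_force: [1.0, 0.5, 0.4]
width: 0.0498
grasp_force: 0.0
```

```bash
python3 - <<'E'
from h import *
w=cap('wrist');b=cap('side');s=ctrl.get_state();print(s['tool_pos'],s['ee_rot'].round(3).tolist(),s['wrist_force'])
i1=cv2.resize(b['color'][215:340,320:470],(390,325),interpolation=2);i2=cv2.resize(w['color'][100:320,140:500],(400,325))
cv2.imwrite('pics/g1.png',np.hstack([i1,i2])[:,:,::-1])
E
```

```text
[ 0.4742612  -0.36401255  0.06660436] [[-0.928, 0.373, -0.025], [0.373, 0.928, -0.023], [0.015, -0.03, -0.999]] [-0.97915935  0.04939607  1.23779992]
```

View pics/g1.png

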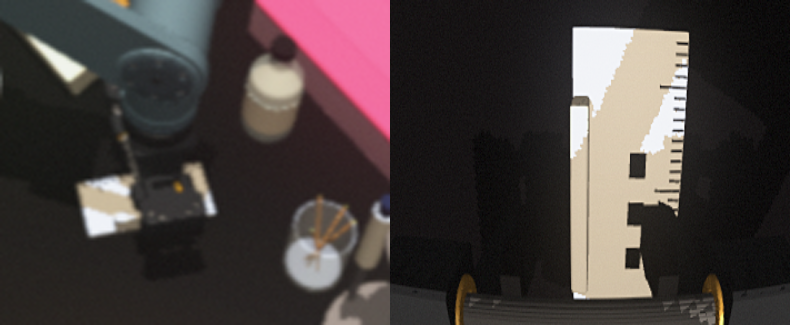

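The gripper is above the rib, whose far end shows at crop (579,98). The plate's far corners are at crop (573,28) and (689,33). The rib lies between the fingers.

```bash
python3 - <<'E'
from h import *
w=cap('wrist');s=ctrl.get_state();R=s['ee_rot'];p=s['tool_pos']
a=onz(w,304.7,119,.005,True);b=onz(w,409.1,122.3,.005,True);r=onz(w,311,168.5,.027,True)
d=b-a;print(a,b,np.linalg.norm(d),np.degrees(np.arctan2(d[1],d[0])),r)
x=d/np.linalg.norm(d);y=np.array([-x[1],x[0],0]);c=(a+b)/2-.075*y
for n,q in(('plate rib',c-.029*x),('rib end',r-.045*y)):
    q=q.copy();q[2]=.016;print(n,q,R.T@(q-p))
E
```

```text
[ 0.40783162 -0.34837426  0.005     ] [ 0.43366932 -0.28583925  0.005     ] 0.06766250159958558 67.55097307776529 [ 0.43549892 -0.35396645  0.027     ]
plate rib [ 0.47899296 -0.37254873  0.016     ] [-0.00825618 -0.00448626  0.05071187]
rib end [ 0.4770888  -0.37115021  0.016     ] [-0.00596781 -0.00389908  0.05072716]
```

Call:
{"fn": "send_rows", "kwargs": {"plan": [{"dp": [-0.007,-0.004,0.02],"twist": 0},{"dp": [0,0,0.02],"twist": 0},{"dp": [0,0,0.01],"twist": 0},{"dp": [0,0,0],"twist": 0},{"dp": [0,0,0],"twist": 0},{"dp": [0,0,0],"twist": 0}]}}

```text
clock: 4.35
tool_pos: [0.4772, -0.3711, 0.0154]
ee_rot: [[-0.927, 0.373, -0.026], [0.374, 0.927, -0.021], [0.017, -0.03, -0.999]]
wrist_force: [-0.6, -0.1, -0.8]
width: 0.0499
grasp_force: 0.0
```

Call:
{"fn": "send_rows", "kwargs": {"plan": [{"dp": [0,0,0],"twist": 0},{"dp": [0,0,0],"twist": 0},{"dp": [0,0,0],"twist": 0},{"dp": [0,0,0],"twist": 0},{"dp": [0,0,0],"twist": 0},{"dp": [0,0,0],"twist": 0},{"dp": [0,0,0],"twist": 0},{"dp": [0,0,0],"twist": 0}], "claw": 0.0, "newtons": 10}}

```text
clock: 5.15
tool_pos: [0.4768, -0.3708, 0.0147]
ee_rot: [[-0.927, 0.373, -0.027], [0.374, 0.927, -0.02], [0.017, -0.029, -0.999]]
wrist_force: [-1.4, -0.3, 1.8]
width: 0.0102
grasp_force: 9.9
```

Call:
{"fn": "send_rows", "kwargs": {"plan": [{"dp": [0,0,-0.01],"twist": 0},{"dp": [0,0,-0.03],"twist": 0},{"dp": [0,0,-0.04],"twist": 0},{"dp": [0,0,-0.04],"twist": 4},{"dp": [0,0,-0.03],"twist": 8},{"dp": [0,0,0],"twist": 8},{"dp": [0,0,0],"twist": 8},{"dp": [0,0,0],"twist": 8},{"dp": [0,0,0],"twist": 8},{"dp": [0,0,0],"twist": 8},{"dp": [0,0,0],"twist": 8},{"dp": [0,0,0],"twist": 5},{"dp": [0,0,0],"twist": 0},{"dp": [0,0,0],"twist": 0}]}}

```text
clock: 6.55
tool_pos: [0.4808, -0.3676, 0.1647]
ee_rot: [[-0.056, 0.998, -0.027], [0.998, 0.056, -0.02], [-0.019, -0.028, -0.999]]
wrist_force: [-0.1, -0.5, -1.1]
width: 0.01
grasp_force: 10.0
```

Call:
{"fn": "send_rows", "kwargs": {"plan": [{"dp": [0.02,0.004,0],"twist": 0},{"dp": [0.04,0.004,0],"twist": 0},{"dp": [0.05,0.004,0],"twist": 0},{"dp": [0.05,0.004,0],"twist": 0},{"dp": [0.05,0.004,0],"twist": 0},{"dp": [0.05,0.004,0],"twist": 0},{"dp": [0.04,0.004,0],"twist": 0},{"dp": [0.025,0,0],"twist": 0},{"dp": [0.009,0,0.01],"twist": 0},{"dp": [0,0,0.02],"twist": 0},{"dp": [0,0,0],"twist": 0},{"dp": [0,0,0],"twist": 0}]}}

```text
clock: 7.75
tool_pos: [0.4895, -0.0341, 0.127]
ee_rot: [[-0.054, 0.998, -0.029], [0.998, 0.053, -0.02], [-0.018, -0.03, -0.999]]
wrist_force: [0.4, 0.4, -1.0]
width: 0.0098
grasp_force: 10.0
```

```bash
python3 - <<'E'
from h import *
w=cap('wrist');b=cap('side');s=ctrl.get_state();print(s['tool_pos'],s['ee_rot'].round(3).tolist(),s['wrist_force'])
cv2.imwrite('pics/w_pre.png',w['color'][:,:,::-1])
i1=cv2.resize(b['color'][130:260,280:430],(390,338),interpolation=2);i2=cv2.resize(w['color'][60:320,180:500],(410,338))
cv2.imwrite('pics/g2.png',np.hstack([i1,i2])[:,:,::-1])
E
```

```text
[ 0.49042288 -0.03462229  0.12798891] [[-0.053, 0.998, -0.026], [0.998, 0.053, -0.021], [-0.019, -0.028, -0.999]] [ 0.09822081 -0.22997503 -1.1777051 ]
```

View pics/g2.png

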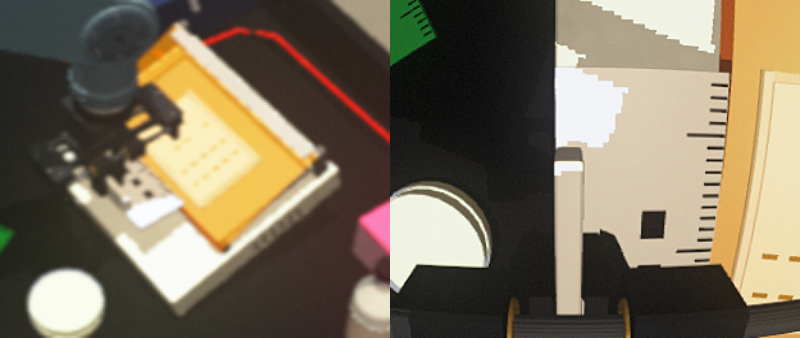

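Side: the scale is held above the apron, short of the shield. Wrist: the scale's left end runs through crop (730,72) and the tray's left corner is at crop (762,72), at a different height.

```bash
cat >> h.py <<'E'
O=np.array([.481,-.034,.051]);YAW=np.radians(3.);RD=deckR(YAW)
def ondeck(c,u,v,h=0,f=False):
    p,d=ray(c,u,v,f);q=RD.T@(p-O);g=RD.T@d;return q+g*(h-q[2])/g[2]
E
python3 - <<'E'
from h import *
w=cap('wrist');s=ctrl.get_state();R=s['ee_rot'];p=s['tool_pos']
f=lambda x,y:(180+(x-390)*320/410,60+y*260/338)
print('tray corner',ondeck(w,*f(762,72),.012,True),'tray edge',ondeck(w,*f(733,304),.012,True))
# scale points in tool frame on plate top plane (tool z=+.0097)
for n,q in(('gradcorner',(730,72)),('ribside',(555,67)),('grad2',(709,265))):
    o,d=ray(w,*f(*q),True);o=R.T@(o-p);d=R.T@d;print(n,(o+d*(.0097-o[2])/d[2]).round(4))
o,d=ray(w,*f(569,150),True);o=R.T@(o-p);d=R.T@d;print('rib end',(o+d*(-.0123-o[2])/d[2]).round(4))
print('tcp deck',RD.T@(p-O))
E
```

```text
tray corner [0.10509192 0.07339621 0.012     ] tray edge [ 0.10912172 -0.0514813   0.012     ]
gradcorner [0.0749 0.0627 0.0097]
ribside [ 0.0745 -0.0042  0.0097]
grad2 [-0.0073  0.063   0.0097]
rib end [ 0.0493  0.0008 -0.0123]
tcp deck [ 0.02918212 -0.00118173  0.07203786]
```

Call:
{"fn": "send_rows", "kwargs": {"plan": [{"dp": [0,0,0.01],"twist": 0},{"dp": [0,0,0.015],"twist": 0},{"dp": [0,0,0.008],"twist": 0},{"dp": [0,0,0],"twist": 0},{"dp": [0,0,0],"twist": 0}]}}

```text
clock: 8.4
tool_pos: [0.4891, -0.0348, 0.0944]
ee_rot: [[-0.054, 0.998, -0.028], [0.998, 0.053, -0.02], [-0.019, -0.029, -0.999]]
wrist_force: [-0.2, 0.5, 0.3]
width: 0.01
grasp_force: 10.0
```

Call:
{"fn": "send_rows", "kwargs": {"plan": [{"dp": [0,0,0.002],"twist": 0},{"dp": [0,0,0.002],"twist": 0},{"dp": [0,0,0.002],"twist": 0},{"dp": [0,0,0.002],"twist": 0},{"dp": [0,0,0.002],"twist": 0},{"dp": [0,0,0.002],"twist": 0},{"dp": [0,0,0.001],"twist": 0},{"dp": [0,0,0],"twist": 0}], "newtons": 4}}

```text
clock: 9.2
tool_pos: [0.4882, -0.0349, 0.0813]
ee_rot: [[-0.054, 0.998, -0.029], [0.998, 0.053, -0.02], [-0.019, -0.03, -0.999]]
wrist_force: [-4.9, -0.9, 3.4]
width: 0.0112
grasp_force: 8.6
```

Call:
{"fn": "send_rows", "kwargs": {"plan": [{"dp": [0,-0.001,0],"twist": 0},{"dp": [0,0,0.002],"twist": 0},{"dp": [0,0,0.002],"twist": 0},{"dp": [0,-0.001,0.002],"twist": 0},{"dp": [0,0,0.002],"twist": 0},{"dp": [0,0,0],"twist": 0}], "newtons": 3}}

```text
clock: 9.8
tool_pos: [0.4869, -0.0352, 0.0733]
ee_rot: [[-0.054, 0.998, -0.027], [0.998, 0.053, -0.02], [-0.019, -0.028, -0.999]]
wrist_force: [-0.3, 0.6, 0.9]
width: 0.0142
grasp_force: 3.7
```

Call:
{"fn": "send_rows", "kwargs": {"plan": [{"dp": [0,0,0.001],"twist": 0},{"dp": [0,0,0.001],"twist": 0},{"dp": [0,0,0.001],"twist": 0},{"dp": [0,0,0],"twist": 0},{"dp": [0,0,0],"twist": 0}]}}

```text
clock: 10.3
tool_pos: [0.4869, -0.0353, 0.0715]
ee_rot: [[-0.054, 0.998, -0.027], [0.998, 0.053, -0.02], [-0.019, -0.028, -0.999]]
wrist_force: [-3.7, 2.5, 10.5]
width: 0.0146
grasp_force: 7.9
```

Call:
{"fn": "send_rows", "kwargs": {"plan": [{"dp": [0,0,0.001],"twist": 0},{"dp": [0,0,0.001],"twist": 0},{"dp": [0,0,0],"twist": 0},{"dp": [0,0,0],"twist": 0}]}}

```text
clock: 10.7
tool_pos: [0.487, -0.0353, 0.0713]
ee_rot: [[-0.054, 0.998, -0.027], [0.998, 0.054, -0.021], [-0.019, -0.028, -0.999]]
wrist_force: [-11.7, 3.8, 30.3]
width: 0.015
grasp_force: 16.7
```

```bash
python3 - <<'E'
from h import *
w=cap('wrist');b=cap('side');s=ctrl.get_state();print(s['tool_pos'],s['wrist_force'],s['width'],RD.T@(s['tool_pos']-O))
i1=cv2.resize(b['color'][130:260,280:430],(390,338),interpolation=2);i2=cv2.resize(w['color'][60:320,180:500],(410,338))
cv2.imwrite('pics/g3.png',np.hstack([i1,i2])[:,:,::-1])
E
```

```text
[ 0.4870077  -0.03532022  0.07128596] [-11.83981335   4.58858388  30.00471748] 0.014873713384959061 [ 0.01097869 -0.00163282  0.01805984]
```

View pics/g3.png

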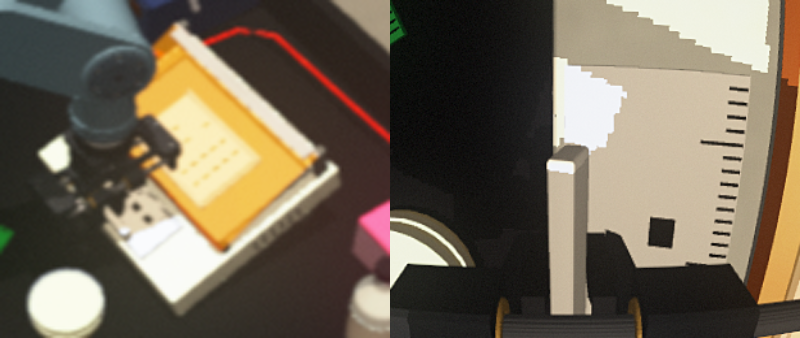

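Scale lies flat on the apron; its edge is at crop u≈750 and the shield lip at ≈778, so it is just below the shield. I'll ease the press off.

Call:
{"fn": "send_rows", "kwargs": {"plan": [{"dp": [0,0,-0.001],"twist": 0},{"dp": [0,0,-0.001],"twist": 0},{"dp": [0,0,-0.0005],"twist": 0},{"dp": [0,0,0],"twist": 0},{"dp": [0,0,0],"twist": 0}], "newtons": 3}}

```text
clock: 11.3
tool_pos: [0.4869, -0.0353, 0.0715]
ee_rot: [[-0.054, 0.998, -0.027], [0.998, 0.053, -0.02], [-0.019, -0.028, -0.999]]
wrist_force: [-2.7, 1.0, 8.7]
width: 0.0149
grasp_force: 6.9
```

```bash
python3 - <<'E'
from h import *
w=cap('wrist');s=ctrl.get_state();print(s['tool_pos'],s['wrist_force'],s['width'],s['grasp_force'])
f=lambda x,y:(180+(x-390)*320/410,60+y*260/338)
for n,q,h in(('grad corner',(750,73),.005),('grad low',(731,258),.005),('lip',(779,95),.011),('lip',(748,290),.011)):print(n,ondeck(w,*f(*q),h,True).round(4))
E
```

```text
[ 0.48687281 -0.03527447  0.07156401] [-2.73589998  1.87751258  8.88445685] 0.014691896695794383 6.874017249610915
grad corner [0.0735 0.0742 0.005 ]
grad low [0.0756 0.003  0.005 ]
lip [0.0833 0.0683 0.011 ]
lip [ 0.0844 -0.0074  0.011 ]
```

Call:
{"fn": "send_rows", "kwargs": {"plan": [{"dp": [0,0.0019,-0.0006],"twist": 0},{"dp": [0,0.0019,-0.0006],"twist": 0},{"dp": [0,0.0019,-0.0006],"twist": 0},{"dp": [0,0.0019,-0.0005],"twist": 0},{"dp": [0,0.0019,-0.0006],"twist": 0},{"dp": [0,0,0],"twist": 0}]}}

```text
clock: 11.95
tool_pos: [0.4922, -0.0345, 0.0729]
ee_rot: [[-0.054, 0.998, -0.037], [0.998, 0.054, -0.02], [-0.018, -0.038, -0.999]]
wrist_force: [-15.1, -0.0, 15.6]
width: 0.015
grasp_force: 15.1
```

Call:
{"fn": "send_rows", "kwargs": {"plan": [{"dp": [0,0,-0.0008],"twist": 0},{"dp": [0,0,-0.0005],"twist": 0},{"dp": [0,0,0],"twist": 0}]}}

```text
clock: 12.25
tool_pos: [0.4958, -0.0347, 0.0746]
ee_rot: [[-0.054, 0.998, -0.028], [0.998, 0.053, -0.02], [-0.019, -0.029, -0.999]]
wrist_force: [-2.2, -0.2, 0.5]
width: 0.0146
grasp_force: 3.4
```

Call:
{"fn": "send_rows", "kwargs": {"plan": [{"dp": [0,0.001,-0.0003],"twist": 0},{"dp": [0,0.001,-0.0003],"twist": 0},{"dp": [0,0.001,-0.0003],"twist": 0},{"dp": [0,0.001,-0.0003],"twist": 0},{"dp": [0,0,0],"twist": 0}]}}

```text
clock: 12.75
tool_pos: [0.5005, -0.0345, 0.0761]
ee_rot: [[-0.054, 0.998, -0.027], [0.998, 0.053, -0.02], [-0.019, -0.028, -0.999]]
wrist_force: [-1.6, -0.4, -0.3]
width: 0.0148
grasp_force: 3.0
```

Call:
{"fn": "send_rows", "kwargs": {"plan": [{"dp": [0,0,0.0006],"twist": 0},{"dp": [0,0.001,-0.0003],"twist": 0},{"dp": [0,0.001,-0.0003],"twist": 0},{"dp": [0,0.001,-0.0003],"twist": 0},{"dp": [0,0.001,-0.0003],"twist": 0},{"dp": [0,0.001,-0.0003],"twist": 0},{"dp": [0,0,0],"twist": 0}]}}

```text
clock: 13.45
tool_pos: [0.5054, -0.0342, 0.0769]
ee_rot: [[-0.054, 0.998, -0.027], [0.998, 0.053, -0.02], [-0.019, -0.028, -0.999]]
wrist_force: [-1.3, 0.9, 1.2]
width: 0.015
grasp_force: 3.9
```

```bash
python3 - <<'E'
from h import *
w=cap('wrist');s=ctrl.get_state();print(s['tool_pos'],s['wrist_force'],s['width'],s['grasp_force'],RD.T@(s['tool_pos']-O))
i2=cv2.resize(w['color'][80:290,290:530],(685,600),interpolation=2)
cv2.imwrite('pics/g4.png',i2[:,:,::-1])
E
```

```text
[ 0.50540229 -0.0341919   0.07687346] [-0.81137288  0.75024546  0.29987124] 0.014803962866047633 3.882510205730796 [ 0.03022534 -0.00146876  0.01868732]
```

View pics/g4.png

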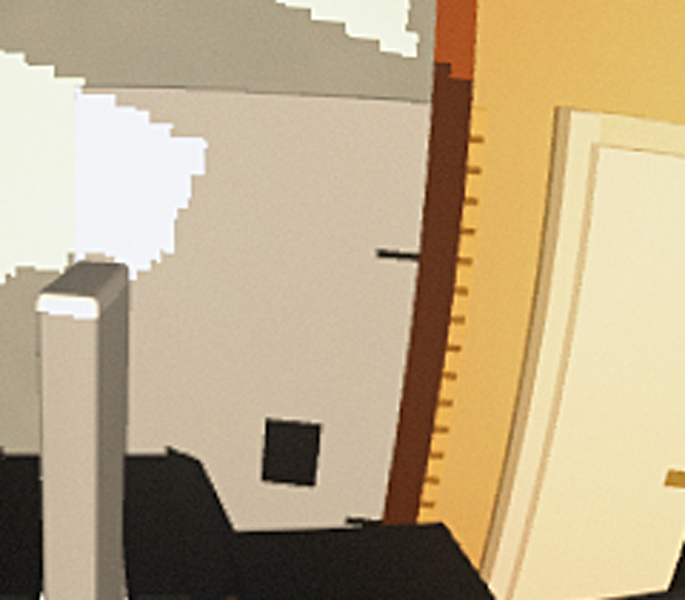

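The graduations show through the shield, with the edge from (484,140) to (434,505). The tray's lower side runs from (555,110) to (490,570). The scale's left end is near y≈105, about level with the tray's left end.

```bash
python3 - <<'E'
from h import *
w=cap('wrist')
f=lambda x,y:(290+x*240/685,80+y*210/600)
for n,q,h in(('edge',(484,140),.005),('edge',(434,505),.005),('scale end',(80,86),.005),('scale end',(428,102),.005),('tray base',(555,110),0),('tray base',(487,570),0),('tray top',(569,110),.012),('tray top',(510,570),.012)):print(n,ondeck(w,*f(*q),h,True).round(4))
E
```

```text
edge [0.0926 0.0685 0.005 ]
edge [0.0926 0.0038 0.005 ]
scale end [0.0263 0.0733 0.005 ]
scale end [0.0831 0.0737 0.005 ]
tray base [0.1052 0.0742 0.    ]
tray base [ 0.1067 -0.0122  0.    ]
tray top [0.1045 0.0751 0.012 ]
tray top [ 0.1079 -0.0041  0.012 ]
```

```bash
python3 - <<'E'
from h import *
w=cap('wrist');I=w['color'].astype(int)
pts=[];ed=[]
for v in range(122,276,4):
    uE=290+(555-(v-118.5)/161*68)*240/685   # expected tray base
    r=I[v,:,2].astype(float); g=np.gradient(I[v].sum(1).astype(float))
    lo=int(uE)-5; k=lo+np.argmin(g[lo:lo+9]); pts.append((v,k,ondeck(w,k,v,0,True)[:2]))
A=np.array([p[2] for p in pts]);
for _ in range(3):
    c=np.polyfit(A[:,1],A[:,0],1);r=A[:,0]-np.polyval(c,A[:,1]);A=A[abs(r)<max(1.0e-3,1.5*r.std())]
print('tray',len(A),c,np.degrees(np.arctan(-c[0])),r.std())
# tick ends: rows where ticks dark; rightmost dark px past lip
for v in range(120,262):
    u0=290+(484-(v-129)/128*50)*240/685
    seg=I[v,int(u0)-8:int(u0)+6].sum(1); 
    k=np.where(seg<330)[0]
    k=[i for i in range(3,14) if seg[i]<seg[-1]-90]
    if k: ed.append(ondeck(w,int(u0)-8+max(k)+.5,v,.005,True)[:2])
E_=np.array(ed)
for _ in range(3):
    c=np.polyfit(E_[:,1],E_[:,0],1);r=E_[:,0]-np.polyval(c,E_[:,1]);E_=E_[abs(r)<max(1e-3,1.5*r.std())]
print('edge',len(E_),c,np.degrees(np.arctan(-c[0])),r.std())
E
```

```text
tray 39 [0.00347566 0.10448488] -0.19913993752666898 0.00014945746940689004
edge 94 [0.001297   0.08993368] -0.07431230985712128 0.00017213139608465697
```

Call:
{"fn": "send_rows", "kwargs": {"plan": [{"dp": [0.0003,0.001,-0.0003],"twist": 0},{"dp": [0.0003,0.001,-0.0003],"twist": 0},{"dp": [0.0002,0.001,-0.0003],"twist": 0},{"dp": [0,0.001,-0.0003],"twist": 0},{"dp": [0,0.001,-0.0003],"twist": 0},{"dp": [0,0.001,-0.0003],"twist": 0},{"dp": [0,0.001,-0.0003],"twist": 0},{"dp": [0,0.001,-0.0003],"twist": 0},{"dp": [0,0,0],"twist": 0}]}}

```text
clock: 14.5
tool_pos: [0.5134, -0.0329, 0.079]
ee_rot: [[-0.054, 0.998, -0.027], [0.998, 0.053, -0.02], [-0.019, -0.028, -0.999]]
wrist_force: [-1.0, 0.9, 0.8]
width: 0.0151
grasp_force: 3.9
```

```bash
cat > m.py <<'E'
from h import *
w=cap('wrist');I=w['color'].astype(int);s=ctrl.get_state();print(s['tool_pos'].round(4),s['wrist_force'].round(2),s['width'],s['grasp_force'],(RD.T@(s['tool_pos']-O)).round(4))
D=lambda X:RD@np.array(X)+O
def fp(X):
    p=np.array(w['R'])@X+np.array(w['t']);r=np.hypot(p[0],p[1]);th=np.arctan2(r,p[2]);return w['cx']+w['fx']*th*p[0]/r,w['cy']+w['fy']*th*p[1]/r
# rectified deck-plane view: rows = deck y .08..0 , columns = deck x .08...115, 0.5mm
xs=np.arange(.085,.118,.0005);ys=np.arange(.085,.0,-.0005)
M=np.array([[fp(D((x,y,.0025))) for x in xs] for y in ys],np.float32)
r=cv2.remap(w['color'],M,None,cv2.INTER_LINEAR).astype(int)
for y0 in(.07,.045,.02):
    k=np.where(abs(ys-y0)<.0041)[0];b=r[k].sum(2);print(y0,'min',b.min(0).tolist(),'\n   med',np.median(b,0).astype(int).tolist())
E
python3 m.py
```

```text
[ 0.5134 -0.0329  0.079 ] [-1.16 -0.1   1.67] 0.014216580511659301 3.8861924246884882 [ 0.0386 -0.0006  0.0187]
0.07 min [172, 177, 172, 168, 170, 171, 166, 162, 135, 238, 483, 490, 485, 485, 486, 487, 489, 485, 392, 317, 320, 326, 323, 320, 333, 311, 301, 290, 288, 290, 295, 304, 402, 501, 506, 506, 507, 512, 487, 372, 399, 479, 472, 529, 630, 641, 636, 636, 636, 638, 639, 639, 592, 536, 524, 568, 543, 535, 542, 551, 567, 577, 574, 563, 543, 527] 
   med [180, 182, 182, 179, 180, 181, 178, 173, 171, 318, 504, 507, 501, 499, 499, 499, 501, 501, 501, 501, 502, 502, 503, 500, 503, 506, 503, 506, 505, 507, 508, 505, 508, 510, 511, 510, 511, 515, 503, 386, 417, 486, 476, 555, 643, 647, 641, 640, 643, 642, 643, 644, 630, 608, 585, 614, 613, 616, 618, 615, 615, 618, 618, 616, 617, 615]
0.045 min [178, 176, 177, 179, 175, 174, 172, 162, 137, 270, 308, 302, 329, 327, 324, 316, 319, 315, 307, 292, 294, 297, 292, 287, 291, 287, 290, 304, 309, 315, 315, 322, 390, 490, 506, 504, 507, 511, 486, 340, 403, 476, 484, 543, 636, 644, 640, 643, 639, 640, 643, 635, 588, 534, 518, 644, 660, 657, 654, 657
[... 349 characters left out ...]
, 661, 660, 661, 660]
0.02 min [166, 167, 163, 164, 168, 168, 165, 150, 180, 350, 476, 487, 488, 487, 488, 487, 488, 489, 420, 332, 293, 301, 304, 316, 333, 338, 326, 323, 314, 312, 303, 304, 351, 459, 498, 498, 500, 498, 452, 365, 411, 472, 472, 562, 632, 634, 636, 630, 635, 634, 639, 624, 568, 518, 526, 640, 649, 645, 647, 646, 646, 643, 645, 646, 647, 645] 
   med [174, 175, 175, 174, 175, 175, 172, 162, 208, 381, 498, 498, 491, 492, 492, 494, 493, 496, 494, 493, 493, 494, 495, 490, 491, 493, 487, 486, 495, 494, 494, 494, 494, 500, 503, 504, 505, 507, 463, 394, 432, 482, 496, 585, 641, 644, 640, 639, 640, 640, 643, 633, 582, 532, 574, 651, 653, 650, 650, 649, 650, 651, 651, 651, 651, 650]
```

Call:
{"fn": "send_rows", "kwargs": {"plan": [{"dp": [0,0.001,-0.0003],"twist": 0},{"dp": [0,0.001,-0.0003],"twist": 0},{"dp": [0,0,0],"twist": 0}]}}

```text
clock: 14.85
tool_pos: [0.5153, -0.0328, 0.0795]
ee_rot: [[-0.054, 0.998, -0.027], [0.998, 0.053, -0.02], [-0.019, -0.028, -0.999]]
wrist_force: [-1.8, 0.8, 0.9]
width: 0.0148
grasp_force: 4.0
```

```bash
python3 m.py
```

```text
[ 0.5153 -0.0328  0.0795] [-1.41  0.1   1.06] 0.014717330171711798 3.947203033603728 [ 0.0406 -0.0006  0.0187]
0.07 min [175, 175, 170, 176, 174, 177, 173, 156, 141, 388, 500, 484, 484, 482, 476, 481, 485, 488, 490, 491, 493, 486, 390, 320, 319, 325, 329, 333, 327, 329, 303, 291, 291, 295, 293, 316, 403, 510, 486, 364, 399, 472, 467, 566, 639, 641, 636, 638, 635, 637, 635, 638, 597, 521, 503, 561, 575, 579, 571, 547, 534, 531, 534, 556, 575, 580] 
   med [183, 183, 180, 182, 180, 182, 179, 166, 203, 418, 510, 502, 497, 499, 500, 498, 499, 499, 499, 500, 499, 501, 500, 501, 500, 501, 503, 506, 501, 506, 506, 504, 506, 506, 506, 507, 509, 515, 502, 395, 415, 480, 487, 585, 649, 644, 643, 643, 642, 641, 642, 644, 624, 594, 579, 611, 612, 614, 615, 615, 614, 617, 614, 618, 615, 616]
0.045 min [172, 175, 170, 174, 176, 172, 172, 158, 190, 286, 318, 291, 299, 293, 299, 312, 324, 332, 332, 317, 314, 312, 306, 300, 296, 293, 293, 296, 296, 300, 294, 298, 309, 319, 322, 323, 386, 498, 490, 335, 406, 482, 470, 568, 646, 642, 639, 640, 641, 639, 642, 636, 592, 509, 561, 638, 661, 654, 654, 655,
[... 348 characters left out ...]
, 659, 660, 658, 660]
0.02 min [168, 167, 171, 158, 159, 162, 165, 139, 198, 426, 490, 484, 486, 489, 487, 489, 485, 488, 489, 489, 490, 491, 426, 333, 302, 304, 308, 320, 331, 337, 327, 312, 310, 313, 305, 316, 370, 464, 448, 369, 423, 464, 504, 581, 641, 635, 632, 633, 633, 633, 637, 616, 570, 496, 566, 639, 650, 646, 646, 643, 645, 645, 646, 645, 647, 647] 
   med [176, 176, 177, 175, 176, 174, 170, 156, 247, 451, 503, 494, 491, 491, 491, 493, 493, 492, 494, 494, 494, 499, 493, 492, 493, 497, 497, 490, 489, 494, 485, 490, 493, 494, 499, 498, 501, 500, 469, 403, 434, 478, 515, 607, 647, 639, 639, 639, 638, 639, 643, 630, 583, 530, 584, 650, 655, 652, 650, 651, 651, 650, 651, 651, 650, 652]
```

Call:
{"fn": "send_rows", "kwargs": {"plan": [{"dp": [0,0.0005,-0.0001],"twist": 0},{"dp": [0,0.0005,-0.0002],"twist": 0},{"dp": [0,0,0],"twist": 0}]}}

```text
clock: 15.2
tool_pos: [0.5161, -0.0327, 0.0797]
ee_rot: [[-0.054, 0.998, -0.027], [0.998, 0.053, -0.02], [-0.019, -0.028, -0.999]]
wrist_force: [-2.1, 0.7, 0.5]
width: 0.0147
grasp_force: 4.2
```

```bash
sed -i 's/^    k=np.where.*/    k=np.where(abs(ys-y0)<.0041)[0];b=r[k].sum(2);print(y0,b.min(0)[30:46].tolist(),np.median(b,0)[30:56].astype(int).tolist())/' m.py; python3 m.py
```

```text
[ 0.5161 -0.0327  0.0797] [-2.18 -0.61  0.94] 0.014450375967505235 4.184251714032143 [ 0.0414 -0.0005  0.0186]
0.07 [316, 309, 294, 293, 295, 307, 323, 338, 423, 364, 374, 469, 462, 560, 640, 636] [505, 506, 504, 506, 507, 509, 509, 511, 503, 393, 423, 485, 493, 597, 649, 642, 641, 641, 641, 641, 643, 644, 620, 594, 583, 614]
0.045 [291, 301, 301, 321, 322, 311, 318, 331, 433, 375, 408, 474, 468, 585, 643, 641] [505, 505, 505, 500, 505, 506, 504, 509, 503, 417, 436, 491, 500, 607, 653, 645, 643, 643, 642, 645, 647, 644, 601, 534, 579, 656]
0.02 [328, 320, 312, 316, 313, 313, 314, 339, 388, 424, 409, 462, 507, 595, 639, 633] [490, 492, 494, 496, 497, 493, 497, 498, 484, 444, 444, 476, 518, 613, 646, 638, 638, 639, 638, 639, 641, 631, 579, 525, 589, 650]
```

Call:
{"fn": "send_rows", "kwargs": {"plan": [{"dp": [0,0.0004,-0.0001],"twist": 0},{"dp": [0,0,0],"twist": 0},{"dp": [0,0,0],"twist": 0}]}}

```text
clock: 15.55
tool_pos: [0.5163, -0.0326, 0.0797]
ee_rot: [[-0.054, 0.998, -0.028], [0.998, 0.053, -0.02], [-0.019, -0.029, -0.999]]
wrist_force: [-3.6, 0.6, 0.7]
width: 0.0144
grasp_force: 4.6
```

```bash
python3 m.py
```

```text
[ 0.5163 -0.0326  0.0797] [-4.59  0.63  1.41] 0.014360059630077353 4.621815634891391 [ 0.0415 -0.0004  0.0186]
0.07 [323, 320, 300, 301, 302, 315, 321, 321, 357, 427, 389, 467, 469, 584, 641, 638] [506, 505, 506, 505, 506, 505, 506, 506, 513, 468, 440, 478, 493, 600, 648, 642, 640, 641, 641, 643, 643, 644, 622, 586, 583, 610]
0.045 [303, 312, 316, 319, 329, 326, 317, 303, 345, 438, 420, 465, 472, 589, 647, 640] [503, 504, 499, 503, 505, 505, 502, 504, 508, 477, 454, 488, 499, 609, 653, 643, 643, 643, 645, 644, 647, 644, 599, 538, 584, 656]
0.02 [308, 314, 314, 306, 311, 324, 332, 326, 372, 441, 444, 460, 509, 597, 638, 633] [496, 496, 499, 496, 496, 495, 491, 492, 495, 476, 467, 471, 519, 615, 648, 640, 637, 638, 637, 638, 640, 633, 579, 523, 592, 652]
```

Call:
{"fn": "send_rows", "kwargs": {"plan": [{"dp": [0,0,0.0003],"twist": 0},{"dp": [0,0,0.0004],"twist": 0},{"dp": [0,0,0],"twist": 0},{"dp": [0,0,0],"twist": 0},{"dp": [0,0,0],"twist": 0}]}}

```text
clock: 16.1
tool_pos: [0.5163, -0.0326, 0.0795]
ee_rot: [[-0.054, 0.998, -0.028], [0.998, 0.053, -0.02], [-0.019, -0.029, -0.999]]
wrist_force: [-6.2, 1.2, 7.6]
width: 0.0151
grasp_force: 6.8
```

```bash
python3 m.py
```

```text
[ 0.5163 -0.0326  0.0795] [-6.06  0.61  5.94] 0.014484782925836314 6.821335995886102 [ 0.0415 -0.0004  0.0184]
0.07 [323, 313, 303, 299, 303, 313, 323, 338, 352, 422, 391, 463, 463, 582, 639, 638] [503, 504, 508, 505, 505, 507, 507, 508, 513, 475, 439, 479, 486, 598, 648, 642, 641, 642, 641, 641, 643, 642, 619, 589, 576, 611]
0.045 [306, 314, 311, 327, 327, 311, 308, 296, 362, 432, 406, 474, 463, 595, 645, 642] [498, 503, 503, 505, 500, 503, 505, 508, 511, 476, 450, 486, 506, 618, 653, 646, 644, 643, 643, 645, 647, 642, 597, 537, 586, 655]
0.02 [320, 319, 312, 319, 328, 333, 322, 327, 363, 426, 453, 457, 509, 599, 636, 633] [494, 494, 495, 496, 492, 495, 496, 495, 492, 484, 471, 472, 520, 609, 647, 642, 638, 640, 637, 638, 643, 632, 579, 530, 594, 648]
```

```bash
cat >> m.py <<'E'
print('ends')
for nm,xs,h in(('scale',np.arange(.06,.075,.001),.005),('scale under shield',np.arange(.093,.101,.001),.005),('tray top',np.arange(.107,.112,.0005),.012),('tray base',np.arange(.1075,.112,.0005),.0)):
    ys=np.arange(.082,.066,-.0005)
    M=np.array([[fp(D((x,y,h))) for x in xs] for y in ys],np.float32)
    print(nm,list(zip((ys*1e4).round().astype(int).tolist(),np.median(cv2.remap(w['color'],M,None,1).astype(int).sum(2),1).astype(int).tolist())))
E
python3 m.py | sed -n '/ends/,$p'
```

```text
ends
scale [(820, 475), (815, 477), (810, 477), (805, 478), (800, 478), (795, 477), (790, 479), (785, 479), (780, 476), (775, 479), (770, 480), (765, 481), (760, 479), (755, 479), (750, 468), (745, 452), (740, 550), (735, 571), (730, 565), (725, 565), (720, 565), (715, 564), (710, 566), (705, 565), (700, 565), (695, 566), (690, 566), (685, 565), (680, 565), (675, 566), (670, 565), (665, 566)]
scale under shield [(820, 502), (815, 499), (810, 499), (805, 501), (800, 500), (795, 501), (790, 501), (785, 503), (780, 502), (775, 500), (770, 502), (765, 500), (760, 501), (755, 507), (750, 499), (745, 458), (740, 502), (735, 502), (730, 502), (725, 499), (720, 503), (715, 504), (710, 507), (705, 499), (700, 420), (695, 327), (690, 405), (685, 498), (680, 501), (675, 503), (670, 500), (665, 502)]
tray top [(820, 511), (815, 510), (810, 511), (805, 511), (800, 512), (795, 515), (790, 512), (785, 512), (780, 514), (775, 513), (770, 513), (765, 512), (760, 505), (755, 523), (750, 608), (745, 637), (740, 635), (735, 635), (730, 640), (725, 634), (720, 631), (715, 638), (710, 606), (705, 569), (700, 644), (695, 643), (690, 643), (685, 646), (680, 642), (675, 646), (670, 642), (665, 644)]
tray base [(820, 510), (815, 508), (810, 510), (805, 508), (800, 508), (795, 510), (790, 510), (785, 511), (780, 511), (775, 513), (770, 510), (765, 511), (760, 510), (755, 510), (750, 499), (745, 572), (740, 643), (735, 640), (730, 641), (725, 639), (720, 641), (715, 641), (710, 642), (705, 640), (700, 642), (695, 640), (690, 642), (685, 642), (680, 641), (675, 642), (670, 642), (665, 641)]
```

```bash
python3 - <<'E'
from h import *
s=ctrl.get_state();print(s['clock'],s['wrist_force'],s['grasp_force']);print(ctrl.finish_job())
E
```

```text
16.2 [-6.63628407  0.69551566  6.65151717] 6.819914351742682
the job is handed in; nothing more can be done
None
```

I handed in the job at 16.2 s, and the verdict hasn't been shown. The scale is held flat on the apron with about 8 N, its graduated edge under the shield and touching the tray. Its ends are about 1 mm off the tray's, and the wrist images show no movement of the tray; I didn't measure the shield's angle.

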